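# Nest two stoneware vessels and clamp them on the packing board

### The job

First stand the tall beaker upright inside the wide crock on the packing board, setting it down gently on the crock's floor, and let go. Then flip the cam lever up to free the sliding fence, slide the fence up so that the crock is held snugly, with no gap, between the fence and the fixed stop, and flip the lever fully down again to lock the fence there. Leave the tape roll and the coffee cup where they stand.

Things in the scene. Friction and masses are not known exactly. Their poses are not given: they have to be found in the camera images.
- board: Packing board, fixed: plywood 170 (its x) by 400 (its y) by 18 mm; origin at the centre of its underside; +y points from the fence end to the fixed stop. A track runs along y at x = 0, flush with the top. Stop: wooden upright at the +y end, 140 mm wide, 60 mm high above the board, its cork face (towards -y) at y = 160 mm. The sliding fence is a like upright facing it.
- fence (a joint): Slide of the fence along board +y (m), 0 to 0.13. Its cork face (square to y, 140 mm wide, 60 mm high) lies at board y = -60 mm + this value. With the crock held against the stop it reads 0.116. Lever up: slides with about 1.5 N friction (the crock adds up to 9 N). Lever down: locked. It may be moved by the lever's grip or the back of the upright.
- fence_face (a point): Middle of the lower edge of the fence's cork face, at the height of the board's top; moves with the fence. The wooden upright is 15 mm thick behind it (towards -y).
- lever (a joint): Angle of the cam lever (rad). 0 = fully down, locked: the arm points to board -x (the robot's side), 20 degrees above level. It grows as the lever is raised; 1.4 = fully up, free (arm 10 degrees past upright). The cam grips below about 0.9 rad and there takes up to 12 N at the grip; the lever stays where it is left.
- lever_hinge (a point): Pivot axis of the cam lever, parallel to the board's y; it rides on the fence, 65 mm behind its face and 20 mm above the board's top (the cam lifts it 2 mm when locked), between two aluminium cheeks 62 mm long (x) and 29 mm high.
- lever_grip (a point): Centre of the black barrel at the end of the cam lever, 108 mm from the pivot: 22 mm in diameter, 20 mm wide along the board's y. The steel arm is 16 mm wide, 12 mm thick. Both can be pinched from above across the board's y and turn between the fingers.
- crock: Wide white stoneware crock, open at the top, standing on the board between fence and stop: 104 mm outer diameter, 75 mm high, wall 5 mm (opening 94 mm), floor 6 mm thick; about 0.5 kg; origin at the centre of its underside, z up.
- beaker: Tall white stoneware beaker, open at the top, standing on the table: 64 mm outer diameter over its upper 70 mm, tapering to 54 mm at the foot, 120 mm high, wall 4 mm, about 0.22 kg; origin at the centre of its underside, z up. Nested, it stands 51 mm proud of the crock.
- tape_roll: Bystander: roll of brown tape lying flat, 104 mm in diameter, 48 mm high; origin at the centre of its underside. It stands on one side of the table, the beaker on the other (either way round).
- coffee_cup: Bystander: paper coffee cup with white lid, 84 mm in diameter, 110 mm high, off the stop's end of the board; origin at the centre of its underside.
Mind the look-alikes: they are no part of the job. What is shaped like the beaker but brown or red is not meant. What is shaped like the crock but pink is not meant.

How it is judged:
By the outcome, as a careful person would: the job done as asked, in the order asked, and still so for the second after the job is handed in, with the robot touching nothing.
It also fails if it takes over 61 s, if anything falls off the work surface, if the arm or the gripper's body presses on something with over 40 N, if the wrist force passes 120 N, or if a joint passes its speed limit or range.

### The arm

A 6-joint arm with a two-finger parallel gripper is mounted at the origin on the work surface. World frame = base frame: x ahead of the robot, y to its left, z up, the work surface at z = 0. Lengths are in m, angles in rad, forces in N, time in s.
With the tool pointing down it reaches from about 0.35 to 0.975 m from the base axis. Payload 4.9 kg.
Tool frame: the origin (TCP) lies at the very end of the fingers, on their centre line; the grasp point (between the pads) lies 19 mm behind it; z points along the fingers, y is the line along which they close (so a half turn about z gives the same grasp; the last joint's range is limited). The gripper opens to 85 mm and grips with 20 to 120 N. Pads are 22 mm wide; open, the fingers measure 114 mm over their backs; the gripper's body (76 mm by 85 mm) begins 54 mm behind the grasp point. The pads swing forward as they close: fully open they stand 13 mm farther back than shut.
Start: joints at [1.044, 0.053, 1.613, -0, 1.476, -0.119], TCP at [0.248, 0.574, 0.231] pointing down, gripper open.
Joint ranges: [-3.01, 3.01], [-1.01, 2.22], [0.06, 2.58], [-1.02, 4.17], [0.09, 2.62], [-3.14, 3.14]. Speed limits (rad/s): [2.57, 2.57, 3.14, 3.14, 3.14, 3.14].

### API

Orientations are given as a unit quaternion [w, x, y, z].
In Python, from plant import manip gives the robot as it stands.
- The arm moves only by the shell command python3 -m pendant 'ROWS'. ROWS is JSON, a list of rows, each a list of 3 entries, a list of its own where there are three numbers: the opening, from 0 (shut) to 1 (fully open), then the shift along the tool's x, y, z in units of 12 cm (1.0 is 12 cm), then the turn about the tool's z in units of pi rad (1.0 is pi rad). In form: [[gripper, [dx, dy, dz], roll], ...]. A call has 1 to 10 rows; each row is the pose to reach, as a shift and turn from the pose commanded when the call began, along the tool's axes at that moment, turning the shorter way round; what a row does not reach only later rows make up. A row lasts 1/10 s, in which the tool goes at most 50 mm and 8.59 degrees, less where a joint would pass 70% of its speed; a pose out of reach is approached as far as the arm can. A call with a number of a shift or a turn outside -1 to 1 is refused whole. A call with a gripper value outside its range is refused whole. The fingers move at their own pace and stop on an object; the grip force is fixed at half the most. Time passes only in rows, so rows that repeat a pose let the fingers close. It gives the time, the measured TCP pose, the force, the opening and the grip force at its end, in the units of the state.
- manip.state(): the state, without advancing time (a new reading comes with each control period).
- manip.grab_frame(name): name is "scene" or "top" or "wrist"; returns a dict with "img" (400x640x3 uint8, red, green, blue), "fx", "fy", "cx", "cy" (pixels), "eye" and "rotation" of the camera in the world; the wrist camera has in their place "tool_from_camera" (4x4, takes a point from camera to tool coordinates, whose origin is the TCP and whose axes are the flange's). Camera axes: x right, y down, z forward; pixel columns grow to the right and rows downward; lengths in m; the calibration is good to about 2 mm. A picture is of the moment at which its call begins: read the wrist's pose just before it. There is no depth.
- manip.job_done(): hands the job in; it is judged then, once.
The state is a dict: "time": time; "joint_pos": joint angles; "joint_vel": joint speeds; "joint_efforts": joint torques, N m; "tool_pos": TCP position; "tool_rot": TCP orientation; "contact_force": force on the tool from outside, world axes, zero at the start; "ft_torque": the same for the moment, N m; "gripper_width": opening from 0.0 (shut) to 1.0 (fully open); "grasp_force": force on a finger pad.
Only numpy, scipy, OpenCV 4.12 (cv2) and the standard library are available. Lean on these libraries where they do the work, as an engineer would, in place of code of your own. Each camera call takes 0.05 s, during which the arm holds its last target. There are 200 camera calls.

## Working session

There is one attempt and no reset: what is moved stays moved. The work goes in short steps, Python scripts to look and compute and a shell command to move; the robot and the scene stay as the last step left them, time stands still between calls to the robot, and variables do not carry over. Pictures are saved under pics/ and viewed, at most 12 in all, crops included, and the job is handed in when it is done.

```bash
mkdir -p pics; ls; python3 - <<'E'
from plant import manip
import cv2,numpy as np
s=manip.state();print(s['tool_pos'],s['tool_rot'],s['gripper_width'],s['time'])
for n in('scene','top'):
    f=manip.grab_frame(n);cv2.imwrite(f'pics/{n}.png',f['img'][...,::-1])
    print(n,f['fx'],f['fy'],f['cx'],f['cy'],f['eye'],np.round(f['rotation'],4).tolist())
E
```

```text
pics
[0.24755097 0.57321587 0.23007434] [-3.09238284e-04  2.02480911e-01  9.79285683e-01 -9.67567677e-04] 1.0034461538131043 0.0
scene 398.3099294142084 398.3099294142084 317.5989652959146 207.6451952084919 [1.40803734 0.12346713 0.79480102] [-0.2766, 0.5877, 0.69, -0.3193]
top 489.45246380453494 489.45246380453494 326.303759257238 198.805249042064 [0.39186023 0.001504   1.49022958] [-0.0435, 0.7141, -0.6971, 0.0468]
```

View pics/top.png

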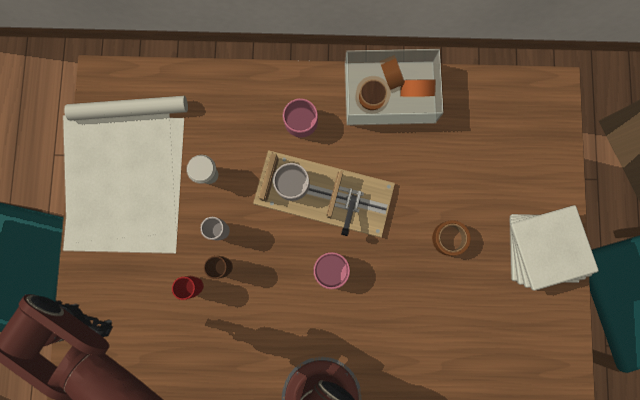

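View pics/scene.png

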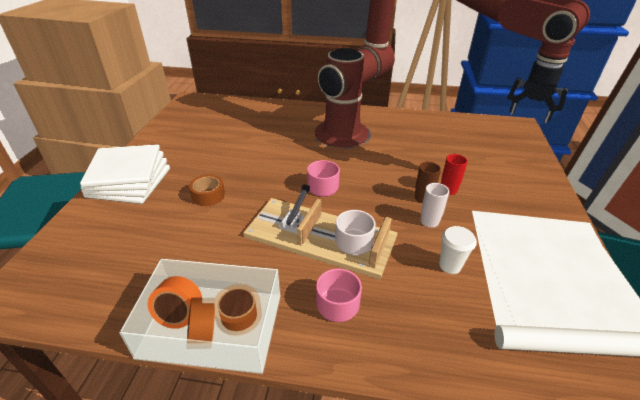

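The top view shows the white beaker at (212,228) with the brown one at (218,267) and the cup at (201,169). The board is at about (325,193), with the crock at (291,181) and the lever grip near (346,234).

```bash
cat > h.py <<'E'
import numpy as np,cv2
from scipy.spatial.transform import Rotation as R
from plant import manip
def cam(f):
    if 'eye' in f:
        q=f['rotation'];return np.array(f['eye']),R.from_quat([q[1],q[2],q[3],q[0]]).as_matrix()
    s=f['s'];q=s['tool_rot'];T=np.eye(4);T[:3,:3]=R.from_quat([q[1],q[2],q[3],q[0]]).as_matrix();T[:3,3]=s['tool_pos']
    M=T@np.array(f['tool_from_camera']);return M[:3,3],M[:3,:3]
def grab(n):
    s=manip.state();f=manip.grab_frame(n);f['s']=s;return f
def ray(f,u,v,z):
    e,M=cam(f);d=M@np.array([(u-f['cx'])/f['fx'],(v-f['cy'])/f['fy'],1]);return e+d*(z-e[2])/d[2]
def proj(f,p):
    e,M=cam(f);c=M.T@(np.array(p)-e);return np.array([f['fx']*c[0]/c[2]+f['cx'],f['fy']*c[1]/c[2]+f['cy']])
def tooly():
    q=manip.state()['tool_rot'];return R.from_quat([q[1],q[2],q[3],q[0]]).as_matrix()
def togo(p,ydir=None):
    "shift in tool axes, units of 12cm; roll in pi units to align tool y with ydir (world)"
    s=manip.state();M=tooly();d=M.T@(np.array(p)-s['tool_pos'])/0.12;r=None
    if ydir is not None:
        y=M.T@np.r_[ydir,0];a=np.arctan2(-y[0],y[1]);a=(a+np.pi/2)%np.pi-np.pi/2;r=a/np.pi
    return np.round(d,3),r
E
python3 - <<'E'
from h import *
f=grab('top');im=f['img'];hsv=cv2.cvtColor(im,cv2.COLOR_RGB2HSV)
m=((hsv[...,1]<60)&(hsv[...,2]>60)).astype(np.uint8)*255
for nm,(u0,v0,u1,v1),z in(('beaker',(195,210,232,245),.12),('crock',(265,155,315,206),.093)):
    s=np.zeros_like(m);s[v0:v1,u0:u1]=m[v0:v1,u0:u1]
    c=max(cv2.findContours(s,0,2)[0],key=cv2.contourArea);h=cv2.convexHull(c)
    P=np.array([ray(f,*p[0],z)[:2] for p in h],np.float32);print(nm,cv2.boundingRect(c),cv2.minEnclosingCircle(P),ray(f,*cv2.minEnclosingCircle(c)[0],z))
b=((hsv[...,0]>12)&(hsv[...,0]<28)&(hsv[...,1]<150)&(hsv[...,2]>125)).astype(np.uint8)*255
b[:140]=0;b[245:]=0;b[:,:245]=0;b[:,410:]=0
c=max(cv2.findContours(b,0,2)[0],key=cv2.contourArea);r=cv2.minAreaRect(c);print(r,cv2.boxPoints(r).tolist())
for p in cv2.boxPoints(r):print(ray(f,*p,.018))
cr=cv2.resize(im[145:255,190:410],None,fx=3.6,fy=3.6,interpolation=2);cv2.imwrite('pics/c.png',cr[...,::-1])
g=grab('scene');cv2.imwrite('pics/s.png',cv2.resize(g['img'][150:280,235:455],None,fx=3.6,fy=3.6,interpolation=2)[...,::-1])
E
```

```text
beaker (201, 217, 28, 23) ((0.47519147396087646, 0.3078991770744324), 0.04068703576922417) [0.47517669 0.30785571 0.12      ]
crock (272, 163, 43, 38) ((0.6152751445770264, 0.09033290296792984), 0.06667349487543106) [0.61400309 0.09083149 0.093     ]
((315.109130859375, 189.3598175048828), (151.5027313232422, 63.7721061706543), 12.778732299804688) [[234.18124389648438, 203.700927734375], [248.28677368164062, 141.50836181640625], [396.0370178222656, 175.01870727539062], [381.9314880371094, 237.21127319335938]]
[0.55929376 0.27525448 0.018     ]
[0.75280338 0.24110033 0.018     ]
[ 0.65947763 -0.2142079   0.018     ]
[ 0.4688216  -0.17284952  0.018     ]
```

View pics/c.png

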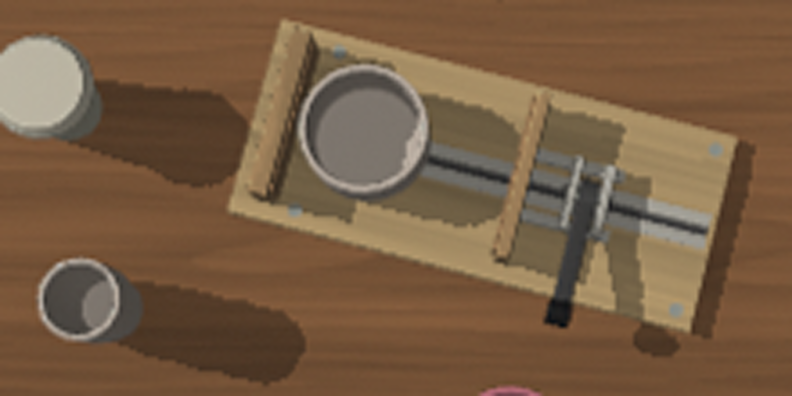

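View pics/s.png

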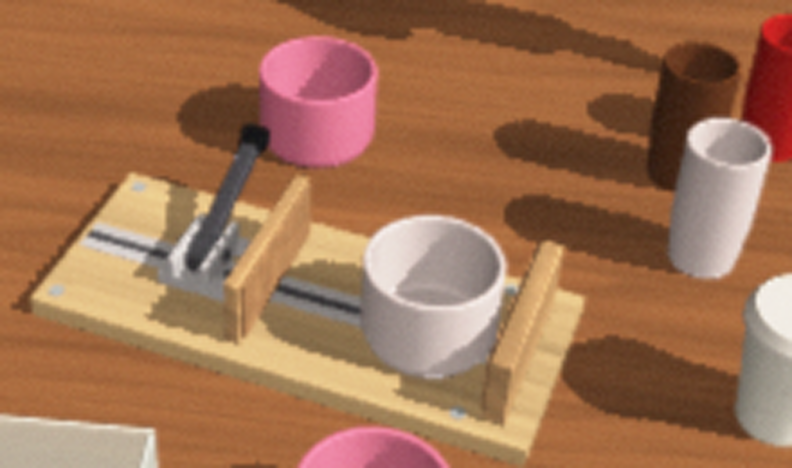

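The crop shows the board's corners at (283,20), (737,135), (690,332) and (229,210). The crock rim is centred at (364,130), the beaker rim at (79,299), and the grip barrel is at about (558,312). The lever is down.

```bash
python3 - <<'E'
from h import *
f=grab('top')
I=lambda u,v,o=(190,145):((u+.5)/3.6-.5+o[0],(v+.5)/3.6-.5+o[1])
C=np.array([ray(f,*I(*p),.018)[:2] for p in((283,20),(737,135),(690,332),(229,210))]);print(C.round(4).tolist())
c=C.mean(0);y=(C[0]+C[3]-C[1]-C[2]);print('L',np.linalg.norm(y)/2,'W',np.linalg.norm(C[0]+C[1]-C[2]-C[3])/2);y/=np.linalg.norm(y);x=np.array([y[1],-y[0]])
print('centre',c,'y',y,'x',x)
B=lambda p:((p-c)@x,(p-c)@y)
for n,p,z in(('crock',(364,130),.093),('crockL',(300,130),.093),('crockR',(428,130),.093),('beaker',(79,299),.12),('bL',(38,299),.12),('bR',(120,299),.12),('fence1',(541,92),.078),('fence2',(497,258),.078),('grip',(559,312),.018+.022+.037)):
    w=ray(f,*I(*p),z)[:2];print(n,w.round(4),np.round(B(w),4))
g=grab('scene')
for n,p,z in(('board',(130,175),.018),('b2',(583,297),.018),('crockrim',(433,271),.093),('beakrim',(728,143),.12),('grip',(254,138),.077)):
    w=ray(g,*I(*p,(235,150)),z)[:2];print('scene',n,w.round(4),np.round(B(w),4))
E
```

```text
[[0.7271, 0.1787], [0.6373, -0.2092], [0.4698, -0.171], [0.5629, 0.2177]]
L 0.39892074688709267 W 0.17027085462813382
centre [0.59928673 0.00406408] y [0.22917228 0.97338588] x [ 0.97338588 -0.22917228]
crock [0.6215 0.1012] [-0.0006  0.0996]
crockL [0.6202 0.1525] [-0.0136  0.1493]
crockR [0.6228 0.0498] [0.0124 0.0499]
beaker [0.4786 0.3162] [-0.189   0.2762]
bL [0.4779 0.348 ] [-0.197   0.3069]
bR [0.4794 0.2844] [-0.1809  0.2454]
fence1 [ 0.6588 -0.0407] [ 0.0682 -0.0299]
fence2 [ 0.5223 -0.0081] [-0.0721 -0.0294]
grip [ 0.4802 -0.0588] [-0.1015 -0.0885]
scene board [ 0.4724 -0.1673] [-0.0843 -0.1959]
scene b2 [0.5634 0.2213] [-0.0847  0.2032]
scene crockrim [0.635  0.1043] [0.0118 0.1057]
scene beakrim [0.4804 0.3187] [-0.1878  0.279 ]
scene grip [ 0.479  -0.0562] [-0.1033 -0.0862]
```

```bash
cat >> h.py <<'E'
bc=np.array([.5993,.0041]);by=np.array([.2292,.9734]);bx=np.array([.9734,-.2292])
def W(x,y,z): return np.r_[bc+x*bx+y*by,z]
def L(p): d=np.array(p)[:2]-bc; return np.round([d@bx,d@by,p[2]],4)
E
python3 - <<'E'
from h import *
print(tooly().round(3).tolist(),togo([.479,.317,.21],by))
E
```

```text
[[-0.918, 0.397, -0.0], [0.397, 0.918, -0.001], [0.0, -0.001, -1.0]] (array([-2.617, -1.198,  0.175]), np.float64(-0.056199004704860986))
```

```bash
python3 -m pendant '[[1,[-0.4,-0.18,0.02],0],[1,[-0.8,-0.37,0.05],0],[1,[-1,-0.46,0.06],0]]' && python3 -m pendant '[[1,[-0.4,-0.18,0.02],0],[1,[-0.8,-0.37,0.05],0],[1,[-1,-0.46,0.06],0],[1,[-1,-0.46,0.06],-0.056],[1,[-1,-0.46,0.06],-0.056],[1,[-1,-0.46,0.06],-0.056]]'; python3 - <<'E'
from h import *
print(tooly().round(3).tolist(),togo([.479,.317,.21],by))
E
```

```text
time: 0.6
tool_pos: [0.3373, 0.4735, 0.2237]
tool_rot: [0.0, 0.203, 0.979, -0.0]
contact_force: [-0.3, -0.1, 0.0]
gripper_width: 1.002
grasp_force: 0.0
time: 1.2
tool_pos: [0.4243, 0.3773, 0.2169]
tool_rot: [-0.0, 0.117, 0.993, 0.0]
contact_force: [0.6, 0.1, 0.3]
gripper_width: 1.001
grasp_force: 0.0
[[-0.973, 0.232, -0.0], [0.232, 0.973, 0.0], [0.0, 0.0, -1.0]] (array([-0.56 , -0.383,  0.057]), np.float64(-0.000811580630294233))
```

```bash
python3 -m pendant '[[1,[-0.28,-0.19,0.03],0],[1,[-0.56,-0.38,0.06],0],[1,[-0.56,-0.38,0.06],0],[1,[-0.56,-0.38,0.06],0]]'; python3 - <<'E'
from h import *
f=grab('wrist');cv2.imwrite('pics/w1.png',f['img'][...,::-1]);print(proj(f,[.479,.317,.12]),proj(f,[.479,.349,.12]),proj(f,[.511,.317,.12]),togo([.479,.317,.21]))
E
```

```text
time: 1.6
tool_pos: [0.4791, 0.3177, 0.2096]
tool_rot: [-0.0, 0.117, 0.993, 0.0]
contact_force: [-1.1, 0.9, -1.0]
gripper_width: 0.997
grasp_force: 0.0
[313.09671285 204.03745212] [355.12683741 194.54643797] [322.65711706 242.06472021] (array([-0.004, -0.009, -0.002]), None)
```

View pics/w1.png

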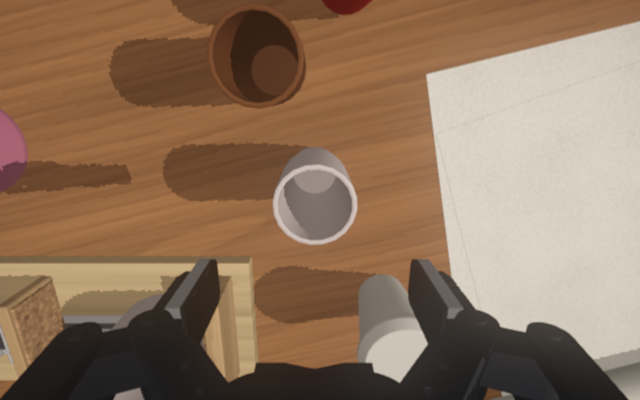

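The wrist view has the beaker rim centred at (315,204), against a predicted (313,204), so I'm within about 2 mm and can descend.

```bash
python3 -m pendant '[[1,[0,0,0.25],0],[1,[0,0.01,0.5],0],[1,[0,0.01,0.75],0],[1,[0,0.01,0.9],0],[1,[0,0.01,0.9],0]]'; python3 -m pendant '[[1,[0,0,0.12],0],[1,[0,0,0.22],0],[0,[0,0,0.22],0],[0,[0,0,0.22],0],[0,[0,0,0.22],0],[0,[0,0,0.22],0],[0,[0,0,0.22],0],[0,[0,0,0.22],0],[0,[0,0,0.22],0]]'
```

```text
time: 2.15
tool_pos: [0.4763, 0.3188, 0.0982]
tool_rot: [-0.003, 0.115, 0.993, -0.002]
contact_force: [-0.5, -0.5, -0.3]
gripper_width: 0.997
grasp_force: 0.0
time: 3.05
tool_pos: [0.4796, 0.3185, 0.0753]
tool_rot: [-0.0, 0.116, 0.993, -0.0]
contact_force: [-0.3, -0.4, -0.8]
gripper_width: 0.746
grasp_force: 66.1
```

```bash
python3 -m pendant '[[0,[0,0,-0.1],0],[0,[0,0,-0.3],0],[0,[0,0,-0.6],0],[0,[0,0,-0.9],0],[0,[0,0,-1],0],[0,[0,0,-1],0]]'; python3 -m pendant '[[0,[0,0,-0.15],0],[0,[0,0,-0.3],0],[0,[0,0,-0.3],0],[0,[0,0,-0.3],0]]';python3 - <<'E'
from h import *
print(togo(W(-.0006,.0996,.235),by))
E
```

```text
time: 3.65
tool_pos: [0.481, 0.3193, 0.1985]
tool_rot: [0.002, 0.116, 0.993, 0.002]
contact_force: [0.4, -0.1, -2.4]
gripper_width: 0.744
grasp_force: 66.6
time: 4.05
tool_pos: [0.4789, 0.3182, 0.2292]
tool_rot: [-0.001, 0.116, 0.993, -0.001]
contact_force: [0.6, -0.2, -2.4]
gripper_width: 0.744
grasp_force: 66.7
(array([-1.572, -1.487, -0.049]), np.float64(-0.00019309285476528163))
```

```bash
python3 -m pendant '[[0,[-0.15,-0.14,0],0],[0,[-0.4,-0.38,0],0],[0,[-0.65,-0.6,0],0],[0,[-0.78,-0.74,0],0],[0,[-0.78,-0.74,0],0]]'; python3 -m pendant '[[0,[-0.15,-0.14,0],0],[0,[-0.4,-0.38,0],0],[0,[-0.65,-0.6,0],0],[0,[-0.75,-0.7,-0.02],0],[0,[-0.79,-0.74,-0.04],0],[0,[-0.79,-0.74,-0.04],0],[0,[-0.79,-0.74,-0.04],0]]';python3 - <<'E'
from h import *
print(togo(W(-.0006,.0996,.235),by))
f=grab('top');a=f['img'][120:240,200:420];print(proj(f,W(0,.0996,.093)))
w=grab('wrist');b=w['img'];print(proj(w,W(0,.0996,.093)),[proj(w,W(0.052*c,.0996+.052*s,.093)).round() for c,s in((1,0),(0,1),(-1,0),(0,-1))])
cv2.imwrite('pics/w2.png',np.vstack([cv2.resize(a,(440,240)),cv2.resize(b,(440,275))])[...,::-1])
E
```

```text
time: 4.55
tool_pos: [0.5505, 0.2078, 0.2283]
tool_rot: [-0.002, 0.118, 0.993, -0.001]
contact_force: [0.6, 0.2, -1.8]
gripper_width: 0.744
grasp_force: 66.8
time: 5.25
tool_pos: [0.6214, 0.1037, 0.2357]
tool_rot: [-0.001, 0.115, 0.993, 0.0]
contact_force: [1.1, 0.2, -2.2]
gripper_width: 0.742
grasp_force: 66.9
(array([-0.006, -0.02 ,  0.006]), np.float64(0.00018439593983280586))
[290.81173521 180.53374899]
[311.11446806 186.70568921] [array([311., 239.]), array([369., 187.]), array([311., 128.]), array([254., 187.])]
```

View pics/w2.png

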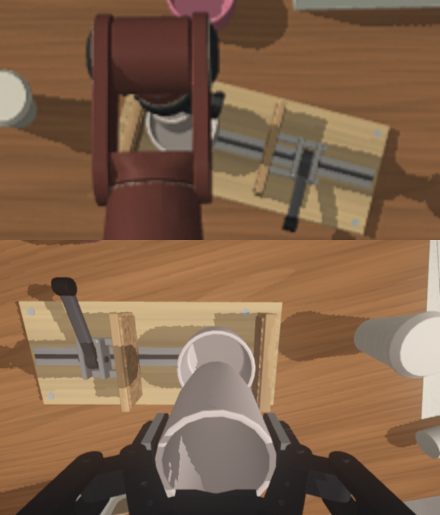

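The crock in the wrist view is within 2–3 mm of its expected place, centred at about (315,187) in full-size pixels. The beaker hangs over it, so I lower it.

```bash
python3 -m pendant '[[0,[0,-0.01,0.15],0],[0,[0,-0.01,0.35],0],[0,[0,-0.01,0.6],0],[0,[0,-0.01,0.8],0],[0,[0,-0.01,0.95],0],[0,[0,-0.01,1],0],[0,[0,-0.01,1],0],[0,[0,-0.01,1],0]]'; python3 -m pendant '[[0,[0,0,0.02],0],[0,[0,0,0.04],0],[0,[0,0,0.06],0],[0,[0,0,0.08],0],[0,[0,0,0.08],0],[0,[0,0,0.08],0]]'
```

```text
time: 6.15
tool_pos: [0.6227, 0.1014, 0.1174]
tool_rot: [0.001, 0.116, 0.993, 0.0]
contact_force: [0.0, -0.8, -2.2]
gripper_width: 0.745
grasp_force: 66.9
time: 6.75
tool_pos: [0.6218, 0.1012, 0.1063]
tool_rot: [-0.0, 0.116, 0.993, -0.0]
contact_force: [0.2, 0.6, -2.5]
gripper_width: 0.741
grasp_force: 66.9
```

```bash
python3 -m pendant '[[0,[0,0,0.01],0],[0,[0,0,0.02],0],[0,[0,0,0.03],0],[0,[0,0,0.04],0],[0,[0,0,0.04],0],[0,[0,0,0.04],0]]'; python3 -m pendant '[[0,[0,0,0.005],0],[0,[0,0,0.01],0],[0,[0,0,0.015],0],[0,[0,0,0.015],0]]'
```

```text
time: 7.35
tool_pos: [0.6218, 0.1012, 0.1016]
tool_rot: [-0.0, 0.116, 0.993, -0.0]
contact_force: [-0.5, -0.6, -2.1]
gripper_width: 0.741
grasp_force: 66.9
time: 7.75
tool_pos: [0.6218, 0.1012, 0.0998]
tool_rot: [-0.0, 0.116, 0.993, -0.0]
contact_force: [-0.6, -0.3, -2.3]
gripper_width: 0.745
grasp_force: 66.9
```

```bash
python3 -m pendant '[[0,[0,0,0.005],0],[0,[0,0,0.01],0],[0,[0,0,0.01],0]]'; python3 -m pendant '[[0,[0,0,0.005],0],[0,[0,0,0.01],0],[0,[0,0,0.01],0]]'
```

```text
time: 8.05
tool_pos: [0.6221, 0.1012, 0.0993]
tool_rot: [0.0, 0.116, 0.993, -0.0]
contact_force: [-1.5, 0.0, 0.9]
gripper_width: 0.736
grasp_force: 67.2
time: 8.35
tool_pos: [0.6223, 0.1012, 0.0993]
tool_rot: [0.0, 0.116, 0.993, -0.0]
contact_force: [-3.3, -1.2, 7.6]
gripper_width: 0.747
grasp_force: 67.7
```

```bash
python3 -m pendant '[[0,[0,0,-0.008],0],[0.8,[0,0,-0.008],0],[0.9,[0,0,-0.008],0],[1,[0,0,-0.01],0],[1,[0,0,-0.01],0],[1,[0,0,-0.01],0]]'; python3 -m pendant '[[1,[0,0,-0.1],0],[1,[0,0,-0.3],0],[1,[0,0,-0.6],0],[1,[0,0,-0.9],0],[1,[0,0,-1],0],[1,[0,0,-1],0],[1,[0,0,-1],0]]';python3 - <<'E'
from h import *
print(togo(W(-.1015,-.09,.2),by))
E
```

```text
time: 8.95
tool_pos: [0.6219, 0.1013, 0.0986]
tool_rot: [-0.0, 0.116, 0.993, 0.0]
contact_force: [-0.8, -0.5, -0.5]
gripper_width: 1.005
grasp_force: 0.0
time: 9.65
tool_pos: [0.6213, 0.1012, 0.2177]
tool_rot: [-0.001, 0.116, 0.993, -0.0]
contact_force: [0.2, 0.8, -0.2]
gripper_width: 1.002
grasp_force: 0.0
(array([ 0.838, -1.58 ,  0.149]), np.float64(-0.0001955977946454714))
```

```bash
python3 -m pendant '[[1,[0.1,-0.2,0],0],[1,[0.25,-0.5,0],0],[0.6,[0.4,-0.8,0],0],[0.5,[0.4,-0.8,0],0],[0.5,[0.4,-0.8,0],0]]';  python3 -m pendant '[[0.5,[0.1,-0.2,0],0],[0.5,[0.3,-0.5,0.05],0],[0.5,[0.44,-0.78,0.1],0],[0.5,[0.44,-0.78,0.1],0],[0.5,[0.44,-0.78,0.1],0]]';python3 - <<'E'
from h import *
w=grab('wrist');b=w['img'];print([proj(w,W(*p)).round() for p in((-.1015,-.09,.077),(0,0,.018),(-.085,-.2,.018),(-.07,-.03,.078),(.07,-.03,.078),(0,.1,.144))],L(w['s']['tool_pos']))
cv2.imwrite('pics/w3.png',b[...,::-1])
E
```

```text
time: 10.15
tool_pos: [0.5518, 0.0185, 0.2163]
tool_rot: [-0.002, 0.116, 0.993, 0.0]
contact_force: [-0.0, 0.3, -0.3]
gripper_width: 0.515
grasp_force: 0.0
time: 10.65
tool_pos: [0.4802, -0.0598, 0.2059]
tool_rot: [-0.001, 0.116, 0.993, 0.0]
contact_force: [0.6, -0.0, 0.5]
gripper_width: 0.498
grasp_force: 0.0
[array([313., 189.]), array([393., 261.]), array([208., 189.]), array([381., 224.]), array([372., 352.]), array([563., 341.])] [-0.1012 -0.0895  0.2059]
```

View pics/w3.png

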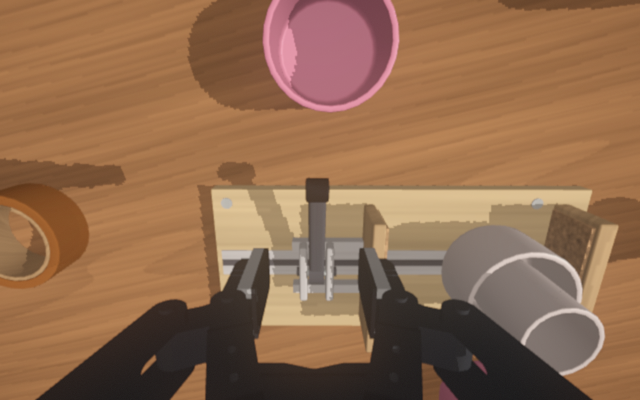

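The wrist view shows the grip barrel at (317,190), against a predicted (313,189), so it lies 2–3 mm further along +y. The beaker stands inside the crock. I descend on the grip.

```bash
python3 -m pendant '[[0.5,[0,0.01,0.2],0],[0.5,[0,0.02,0.5],0],[0.5,[0,0.02,0.8],0],[0.5,[0,0.02,0.95],0],[0.5,[0,0.02,0.95],0],[0.5,[0,0.02,0.95],0]]';  python3 -m pendant '[[0.5,[0,0,0.1],0],[0.5,[0,0,0.2],0],[0.5,[0,0,0.28],0],[0.5,[0,0,0.28],0],[0,[0,0,0.28],0],[0,[0,0,0.28],0],[0,[0,0,0.28],0],[0,[0,0,0.28],0],[0,[0,0,0.28],0]]';python3 - <<'E'
from h import *
print(L(manip.state()['tool_pos']))
E
```

```text
time: 11.3
tool_pos: [0.4816, -0.0571, 0.0931]
tool_rot: [0.0, 0.115, 0.993, 0.0]
contact_force: [0.1, -0.4, 0.4]
gripper_width: 0.502
grasp_force: 0.0
time: 12.2
tool_pos: [0.4809, -0.0576, 0.0594]
tool_rot: [0.0, 0.116, 0.993, 0.0]
contact_force: [-0.7, 2.9, 1.6]
gripper_width: 0.22
grasp_force: 60.4
[-0.1011 -0.0872  0.0594]
```

```bash
python3 -m pendant '[[0,[-0.05,0,-0.11],0],[0,[-0.11,0,-0.21],0],[0,[-0.18,0,-0.3],0],[0,[-0.27,0,-0.37],0],[0,[-0.27,0,-0.37],0]]';  python3 -m pendant '[[0,[-0.1,0,-0.07],0],[0,[-0.2,0,-0.12],0],[0,[-0.345,0,-0.175],0],[0,[-0.345,0,-0.175],0],[0,[-0.345,0,-0.175],0]]';python3 - <<'E'
from h import *
print(L(manip.state()['tool_pos']))
E
```

```text
time: 12.7
tool_pos: [0.5124, -0.0653, 0.1049]
tool_rot: [-0.001, 0.116, 0.993, 0.0]
contact_force: [-5.9, 3.3, 0.6]
gripper_width: 0.22
grasp_force: 60.0
time: 13.2
tool_pos: [0.5528, -0.075, 0.1244]
tool_rot: [0.0, 0.116, 0.993, -0.0]
contact_force: [1.3, 0.7, -7.5]
gripper_width: 0.218
grasp_force: 59.6
[-0.0271 -0.0876  0.1244]
```

```bash
python3 -m pendant '[[0,[-0.1,0,-0.015],0],[0,[-0.2,0,-0.02],0],[0,[-0.3,0,-0.015],0],[0,[-0.38,0,0],0],[0,[-0.385,0,0],0],[0,[-0.385,0,0],0]]';python3 - <<'E'
from h import *
print(L(manip.state()['tool_pos']))
w=grab('scene');cv2.imwrite('pics/s4.png',cv2.resize(w['img'][130:290,215:435],None,fx=3,fy=3)[...,::-1])
E
```

```text
time: 13.8
tool_pos: [0.598, -0.0856, 0.126]
tool_rot: [0.001, 0.116, 0.993, -0.0]
contact_force: [-2.8, 0.5, 2.8]
gripper_width: 0.223
grasp_force: 58.6
[ 0.0193 -0.0876  0.126 ]
```

View pics/s4.png

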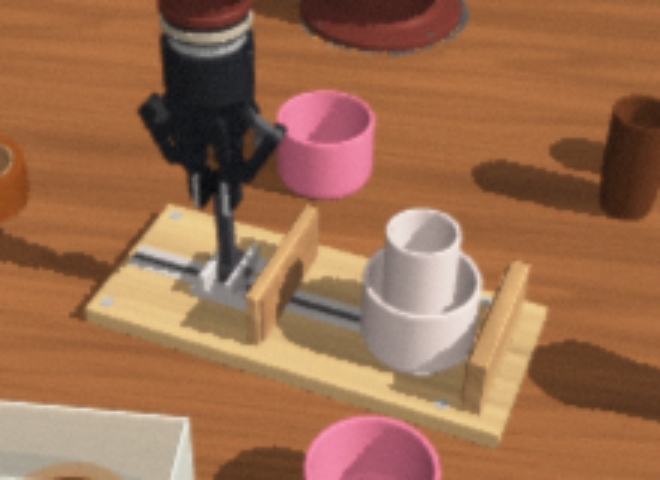

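The scene view shows the lever upright in the fingers at (222,230), with the beaker standing in the crock at (420,270). Next I slide the fence.

```bash
python3 -m pendant '[[0,[0,0.05,0],0],[0,[0,0.13,0],0],[0,[0,0.22,0],0],[0,[0,0.31,0],0],[0,[0,0.4,0],0],[0,[0,0.46,0],0],[0,[0,0.5,0],0],[0,[0,0.52,0],0],[0,[0,0.52,0],0]]';python3 -m pendant '[[0,[0,0.01,0],0],[0,[0,0.02,0],0],[0,[0,0.03,0],0],[0,[0,0.04,0],0],[0,[0,0.05,0],0],[0,[0,0.06,0],0],[0,[0,0.06,0],0]]';python3 - <<'E'
from h import *
print(L(manip.state()['tool_pos']))
E
```

```text
time: 14.75
tool_pos: [0.6128, -0.0231, 0.1258]
tool_rot: [0.001, 0.115, 0.993, 0.0]
contact_force: [-3.0, 0.6, 5.4]
gripper_width: 0.222
grasp_force: 59.0
time: 15.45
tool_pos: [0.6144, -0.0166, 0.1257]
tool_rot: [0.001, 0.115, 0.993, 0.0]
contact_force: [-2.2, -0.9, 5.1]
gripper_width: 0.22
grasp_force: 59.0
[ 0.0194 -0.0167  0.1257]
```

```bash
python3 -m pendant '[[0,[0,0.01,0],0],[0,[0,0.02,0],0],[0,[0,0.03,0],0],[0,[0,0.03,0],0]]';python3 -m pendant '[[0,[0,0.008,0],0],[0,[0,0.016,0],0],[0,[0,0.016,0],0]]';python3 -m pendant '[[0,[0,0.008,0],0],[0,[0,0.016,0],0],[0,[0,0.016,0],0]]';python3 - <<'E'
from h import *
print(L(manip.state()['tool_pos']))
E
```

```text
time: 15.85
tool_pos: [0.6152, -0.0134, 0.1258]
tool_rot: [0.001, 0.115, 0.993, -0.0]
contact_force: [-3.4, -1.5, 5.5]
gripper_width: 0.217
grasp_force: 59.0
time: 16.15
tool_pos: [0.6154, -0.0128, 0.1257]
tool_rot: [0.001, 0.115, 0.993, -0.001]
contact_force: [-4.4, -5.0, 7.2]
gripper_width: 0.217
grasp_force: 59.1
time: 16.45
tool_pos: [0.6158, -0.011, 0.1257]
tool_rot: [0.001, 0.115, 0.993, -0.002]
contact_force: [-3.5, -5.3, 5.1]
gripper_width: 0.225
grasp_force: 59.1
[ 0.0195 -0.011   0.1257]
```

```bash
for i in 1 2; do python3 -m pendant '[[0,[0,0.008,0],0],[0,[0,0.016,0],0],[0,[0,0.016,0],0]]' | grep -E 'pos|force'; done; python3 - <<'E'
from h import *
print(L(manip.state()['tool_pos']))
E
```

```text
tool_pos: [0.6162, -0.0092, 0.1257]
contact_force: [-4.7, -4.7, 6.5]
grasp_force: 59.1
tool_pos: [0.6167, -0.0073, 0.1257]
contact_force: [-5.1, -4.8, 6.1]
grasp_force: 59.1
[ 0.0195 -0.0071  0.1257]
```

```bash
python3 -m pendant '[[0,[0,0.008,0],0],[0,[0,0.016,0],0],[0,[0,0.016,0],0]]' | grep -E 'pos|force';python3 -m pendant '[[0,[0,0.008,0],0],[0,[0,0.016,0],0],[0,[0,0.016,0],0]]' | grep -E 'pos|force'; python3 - <<'E'
from h import *
print(L(manip.state()['tool_pos']))
E
```

```text
tool_pos: [0.6171, -0.0054, 0.1257]
contact_force: [-5.2, -4.5, 5.8]
grasp_force: 59.1
tool_pos: [0.6175, -0.0036, 0.1257]
contact_force: [-4.2, -5.2, 5.0]
grasp_force: 59.1
[ 0.0195 -0.0033  0.1257]
```

```bash
python3 -m pendant '[[0,[0,0.008,0],0],[0,[0,0.016,0],0],[0,[0,0.016,0],0]]' | grep -E 'pos|force';python3 -m pendant '[[0,[0,0.008,0],0],[0,[0,0.016,0],0],[0,[0,0.016,0],0]]' | grep -E 'pos|force'; python3 - <<'E'
from h import *
print(L(manip.state()['tool_pos']))
w=grab('wrist');t=grab('scene')
cv2.imwrite('pics/w5.png',np.vstack([cv2.resize(w['img'],(480,300)),cv2.resize(t['img'][160:290,255:463],(480,300),interpolation=2)])[...,::-1])
E
```

```text
tool_pos: [0.6177, -0.003, 0.1257]
contact_force: [-4.5, -9.2, 6.1]
grasp_force: 59.2
tool_pos: [0.618, -0.0022, 0.1257]
contact_force: [-6.1, -12.0, 5.9]
grasp_force: 59.0
[ 0.0197 -0.0019  0.1257]
```

View pics/w5.png

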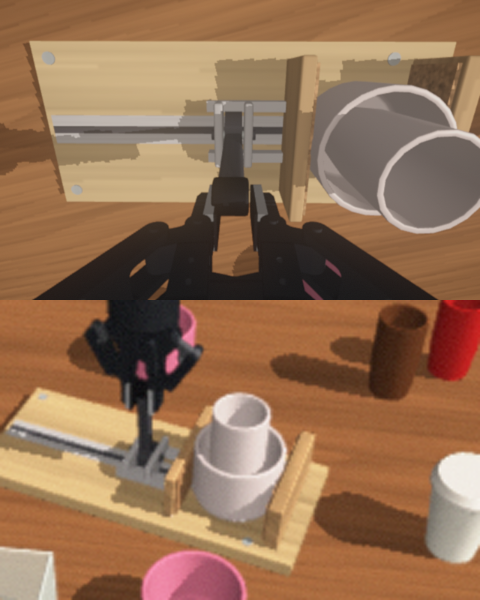

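```bash
python3 -m pendant '[[0,[0,0.008,0],0],[0,[0,0.016,0],0],[0,[0,0.016,0],0]]' | grep -E 'pos|force|width'; python3 - <<'E'
from h import *
print(L(manip.state()['tool_pos']))
E
```

```text
tool_pos: [0.6183, -0.0016, 0.1257]
contact_force: [-6.4, -16.0, 6.0]
gripper_width: 0.22
grasp_force: 59.1
[ 0.0198 -0.0012  0.1257]
```

```bash
python3 -m pendant '[[0,[0.085,0,-0.015],0],[0,[0.185,0,-0.02],0],[0,[0.285,0,-0.015],0],[0,[0.385,0,0],0],[0,[0.385,0,0],0]]' | grep -E 'pos|force';python3 -m pendant '[[0,[0.08,0,0.025],0],[0,[0.145,0,0.055],0],[0,[0.245,0,0.105],0],[0,[0.345,0,0.175],0],[0,[0.345,0,0.175],0]]' | grep -E 'pos|force'; python3 - <<'E'
from h import *
print(L(manip.state()['tool_pos']))
E
```

```text
tool_pos: [0.5745, 0.0092, 0.125]
contact_force: [0.3, -16.9, -2.3]
grasp_force: 60.3
tool_pos: [0.5356, 0.0186, 0.1069]
contact_force: [-4.3, -16.8, 9.3]
grasp_force: 66.7
[-0.0653 -0.0005  0.1069]
```

```bash
python3 -m pendant '[[0,[0.04,0,0.03],0],[0,[0.09,0,0.07],0],[0,[0.13,0,0.12],0],[0,[0.16,0,0.16],0],[0,[0.22,0,0.26],0],[0,[0.27,0,0.37],0],[0,[0.275,0,0.38],0],[0,[0.275,0,0.38],0],[0,[0.275,0,0.38],0]]' | grep -E 'pos|force'; python3 - <<'E'
from h import *
print(L(manip.state()['tool_pos']))
E
```

```text
tool_pos: [0.5033, 0.0264, 0.0597]
contact_force: [-3.4, -18.3, 6.4]
grasp_force: 75.2
[-0.0985 -0.0003  0.0597]
```

```bash
python3 -m pendant '[[0,[0.01,0,0.02],0],[0,[0.015,0,0.04],0],[0,[0.015,0,0.04],0],[0,[0.015,0,0.04],0]]' | grep -E 'pos|force'; python3 - <<'E'
from h import *
print(L(manip.state()['tool_pos']))
E
```

```text
tool_pos: [0.5023, 0.0268, 0.0574]
contact_force: [-10.0, -17.3, 19.6]
grasp_force: 77.5
[-0.0996 -0.0002  0.0574]
```

```bash
python3 -m pendant '[[0,[0,0,0.02],0],[0,[0,0,0.04],0],[0,[0,0,0.04],0],[0,[0,0,0.04],0]]' | grep -E 'pos|force'; python3 - <<'E'
from h import *
print(L(manip.state()['tool_pos']))
E
```

```text
tool_pos: [0.5019, 0.0274, 0.0542]
contact_force: [-18.2, -15.5, 31.7]
grasp_force: 80.4
[-0.1002  0.0003  0.0542]
```

```bash
python3 -m pendant '[[0,[0,-0.01,-0.03],0],[0,[0,-0.02,-0.06],0],[0,[0,-0.03,-0.07],0],[0,[0,-0.04,-0.07],0],[0,[0,-0.05,-0.07],0],[0,[0,-0.05,-0.07],0]]' | grep -E 'pos|force'; python3 - <<'E'
from h import *
print(L(manip.state()['tool_pos']))
E
```

```text
tool_pos: [0.5025, 0.0245, 0.0579]
contact_force: [11.6, -4.7, -6.8]
grasp_force: 73.4
[-0.099  -0.0023  0.0579]
```

```bash
python3 -m pendant '[[0.3,[0,-0.01,0.02],0],[0.4,[0,-0.02,0.02],0],[0.5,[0,-0.02,0.02],0],[0.5,[0,-0.02,0.02],0],[0.5,[0,-0.02,0.02],0]]' | grep -E 'pos|force'; python3 -m pendant '[[0.5,[0,0,-0.15],0],[0.5,[0,0,-0.4],0],[0.5,[0,0,-0.7],0],[0.5,[0,0,-1],0],[0.5,[0,0,-1],0],[0.5,[0,0,-1],0]]' | grep -E 'pos|force'; python3 - <<'E'
from h import *
w=grab('wrist');print(L(w['s']['tool_pos']))
t=grab('scene');print([proj(w,W(*p)).round() for p in((-.1015,-.009,.077),(-.07,.056,.078),(.07,.056,.078),(-.07,.16,.078))],(proj(t,W(-.1015,-.005,.077))-[255,160])*480/208)
cv2.imwrite('pics/w6.png',np.vstack([cv2.resize(w['img'],(480,300)),cv2.resize(t['img'][160:290,255:463],(480,300),interpolation=2)])[...,::-1])
E
```

```text
tool_pos: [0.4973, 0.0229, 0.0543]
contact_force: [0.1, 0.8, -0.5]
grasp_force: 0.0
tool_pos: [0.4979, 0.0227, 0.1754]
contact_force: [0.4, -0.0, -1.5]
grasp_force: 0.0
[-0.1029 -0.0052  0.1754]
[array([309., 202.]), array([390., 239.]), array([380., 377.]), array([520., 239.])] [174.25240165  80.36889786]
```

View pics/w6.png

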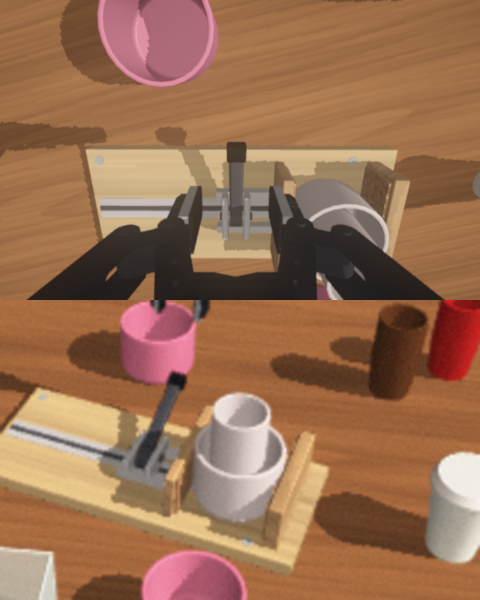

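Both views put the grip within about 1 px of the fully-down pose: wrist (315,201), scene crop (177,381). I'll confirm by pressing lightly on the barrel with shut fingers.

```bash
python3 -m pendant '[[0,[0,0,0.1],0],[0,[0,0.01,0.3],0],[0,[0,0.01,0.5],0],[0,[0,0.01,0.65],0],[0,[0,0.01,0.65],0],[0,[0,0.01,0.65],0]]' | grep -E 'pos|force|width'; python3 -m pendant '[[0,[0,0,0.02],0],[0,[0,0,0.04],0],[0,[0,0,0.06],0],[0,[0,0,0.06],0]]' | grep -E 'pos|force|width'
```

```text
tool_pos: [0.4965, 0.0239, 0.0948]
contact_force: [-0.7, -0.2, -0.1]
gripper_width: -0.001
grasp_force: 0.0
tool_pos: [0.4976, 0.0238, 0.0891]
contact_force: [-0.1, 0.6, -0.1]
gripper_width: -0.001
grasp_force: 0.0
```

```bash
for i in 1 2 3; do python3 -m pendant '[[0,[0,0,0.015],0],[0,[0,0,0.03],0],[0,[0,0,0.03],0]]' | grep -E 'pos|t_force'; done
```

```text
tool_pos: [0.4976, 0.024, 0.0868]
contact_force: [-5.5, 0.7, 8.9]
tool_pos: [0.4971, 0.0243, 0.0853]
contact_force: [-14.0, 2.4, 22.9]
tool_pos: [0.4964, 0.0246, 0.0829]
contact_force: [-21.5, 3.2, 32.7]
```

```bash
python3 -m pendant '[[0,[0,0,-0.08],0],[0,[0,0,-0.3],0],[0,[0,0,-0.6],0],[0,[0.1,0,-0.9],0],[0,[0.2,0,-1],0],[0,[0.2,0,-1],0]]' | grep -E 'pos|t_force'; python3 -m pendant '[[0,[0.2,-0.2,-0.1],0],[0,[0.5,-0.5,-0.2],0],[0,[0.6,-0.8,-0.2],0],[0,[0.6,-0.8,-0.2],0],[0,[0.6,-0.8,-0.2],0]]' | grep -E 'time|pos|t_force'; python3 - <<'E'
from h import *
t=grab('scene');w=grab('top')
cv2.imwrite('pics/w7.png',np.vstack([cv2.resize(w['img'][140:250,240:416],(480,300),interpolation=2),cv2.resize(t['img'][170:280,265:441],(480,300),interpolation=2)])[...,::-1])
E
```

```text
tool_pos: [0.4752, 0.0294, 0.2013]
contact_force: [0.4, -0.1, -0.2]
time: 26.15
tool_pos: [0.3817, -0.048, 0.2211]
contact_force: [1.1, -0.4, 0.4]
```

View pics/w7.png

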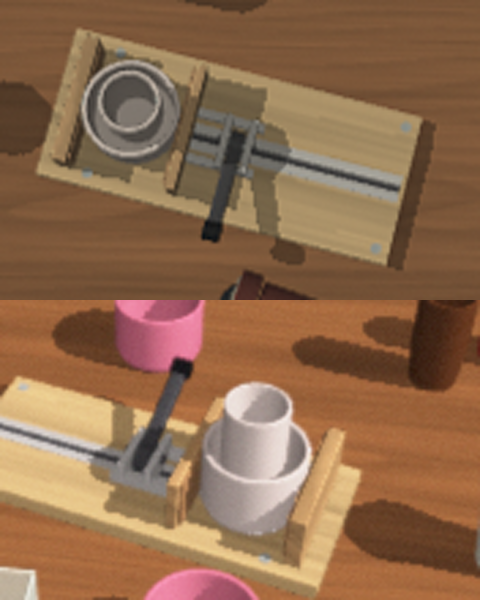

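The top crop shows the crock at (131,111) between the stop edge at about (82,113) and the fence edge at about (185,113). I'll put numbers on any gap.

```bash
python3 - <<'E'
from h import *
f=grab('top');k=480/176
I=lambda u,v:((u+.5)/k-.5+240,(v+.5)/(300/110)-.5+140)
for n,p,z in(('stop',(101,40),.078),('stop',(70,163),.078),('fence',(195,68),.078),('fence',(167,188),.078),('crock',(131,111),.093),('cL',(82,111),.093),('cR',(180,111),.093),('grip',(212,231),.077)):
    print(n,L(ray(f,*I(*p),z)))
# predicted board-y edges along the crock's axis, and profile across the fence contact
for y in(.150,.155,.16,.165,.056,.05,.06,.062): print(y,proj(f,W(0,y,.078)).round(1))
big=cv2.resize(f['img'],None,fx=8,fy=8,interpolation=2)
a=[];
for y in np.arange(.03,.075,.002):
    u,v=proj(f,W(0,y,.085));a.append(cv2.getRectSubPix(f['img'],(1,1),(float(u),float(v)))[0,0].tolist())
print(a)
E
```

```text
stop [0.067  0.1617 0.078 ]
stop [-0.0703  0.1582  0.078 ]
fence [0.063  0.0558 0.078 ]
fence [-0.0701  0.0513  0.078 ]
crock [-0.0018  0.1084  0.093 ]
cL [-0.015   0.1586  0.093 ]
cR [0.0113 0.0581 0.093 ]
grip [-0.1022 -0.0066  0.077 ]
0.15 [274.5 177.1]
0.155 [272.9 176.6]
0.16 [271.2 176.2]
0.165 [269.6 175.8]
0.056 [305.6 185.1]
0.05 [307.6 185.6]
0.06 [304.3 184.8]
0.062 [303.6 184.6]
[[114, 112, 106], [114, 112, 106], [114, 112, 106], [115, 114, 108], [102, 98, 90], [82, 75, 65], [67, 57, 43], [85, 70, 50], [105, 85, 61], [108, 88, 63], [108, 87, 62], [106, 86, 61], [99, 79, 57], [92, 74, 56], [92, 78, 66], [115, 107, 98], [117, 110, 103], [114, 107, 100], [122, 114, 106], [126, 118, 110], [128, 120, 111], [129, 121, 113], [112, 105, 97]]
```

```bash
python3 -c "
from plant import manip
print(manip.job_done())"
```

```text
the job is handed in; nothing more can be done
None
```

The beaker stands inside the crock, the fence holds the crock snugly against the stop, and the lever is fully down and locked. I handed the job in after about 26 s of the 61 s allowed, with the tape roll and coffee cup untouched; pushing force confirmed the fit, but the cameras are too coarse to rule out a gap of 1–2 mm.

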